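# Uncover and draw back the index plunger of a packing turntable

## Task

Lift the yellow cover plate off the two pins of the green packing stand and lay it gently, without dropping it, flat and handle up on the cork mat, and let go of it. Then take the red plunger knob, pull it fully back so that its pin is out of the turntable's hole, and finish while still gripping the knob and holding it fully back against its spring. Leave everything else on the table where it stands.

Things in the scene. Friction and masses are not known exactly. Their poses are not given: they have to be found in the camera images.
- stand: Fixed stand: green base 300 x 100 x 12 mm, aluminium turntable 150 mm across centred at stand x = 162 mm, packs on it up to 86 mm high. Origin on the table under the cover's centre; x points to the turntable, z up. Two green posts (20 along x, 50 wide, tops 78 mm above the table) at x = -65 and +65 mm, each with an upright pin 8 mm thick, 14 mm tall. The sides between the posts are open.
- cover: Loose yellow cover plate, 156 x 66 x 4 mm, about 0.2 kg, lying on the two posts over the plunger with its 11 mm holes (65 mm either side of the centre) around the pins. Origin: centre of the underside; x along its length and along the stand's x while seated, z up. It must be lifted more than 14 mm to leave the pins.
- cover_handle (a point): Grip point of the cover's black bar handle, centred on the plate, 28 mm above its underside. The bar is 50 mm long along the cover's x, 16 mm thick along y, and rises from the plate to 40 mm above the underside.
- mat: Cork mat fixed to the table, 210 (x) x 140 (y) x 4 mm; origin: centre of its underside on the table, so its top is 4 mm above the origin. Left or right of the stand; the white tray is on the other side.
- knob_waist (a point): Middle of the red knob's waist, on the plunger's axis, 55 mm above the table, under the cover; at rest at stand x = 8 mm; axes as the stand's. The waist is a level cylinder along x, 18 mm thick, 34 mm long, between a 28 mm flange 7 mm thick (-x end) and a 28 mm collar 5 mm thick (+x end). Pinch it across y from above; beside and under it is free down to the base. Moves with the plunger.
- plunger (a joint): Travel of the sprung plunger: 0 at rest with the pin seated in the turntable's rim, 0.020 m fully back at its solid stop; it grows as the knob is pulled level along the stand's -x, away from the turntable. The spring pulls back with 7.5 N at rest rising to 12.5 N fully back.
- pin_tip (a point): Tip of the plunger's 8 mm steel pin, 91 mm along +x from the knob's waist; at rest 12 mm inside the turntable's rim, fully back 8 mm outside it.
- seat_mouth (a point): Mouth of the seat hole in the turntable's rim, on the plunger's axis, 87 mm along +x from the stand's origin, 55 mm above the table.
- tray: White tray 200 x 130 x 30 mm, fixed, with black packs up to 56 mm high; origin centre of its underside. Not to be used.
- pack_a: Loose black banded pack of sheets 60 x 60 x 70 mm, origin centre of its underside; leave it alone.
- pack_b: Loose black banded pack 60 x 60 x 55 mm, origin centre of its underside; leave it alone.
- pack_c: Loose black banded pack 50 x 50 x 35 mm, origin centre of its underside; leave it alone.
- brush: Loose brush lying on the table; leave it alone.
- jar: Loose jar, 60 mm across, 75 mm high, origin centre of its underside; leave it alone.
- water: Loose water bottle, 60 mm across, 190 mm high, origin centre of its underside; leave it alone.
Not all that is in view belongs to the job. Of the things like the cover, leave any that is orange or purple; of the rest the larger one is meant.

How it is judged:
By the outcome, as a careful person would: the job done as asked, in the order asked, and still so for the second after the job is handed in, while the arm keeps its last pose, push and grip.
It also fails if it takes over 58 s, if anything falls off the work surface, if the arm or the gripper's body presses on something with over 40 N, if the wrist force passes 120 N, or if a joint passes its speed limit or range.

## Robot

A 6-joint arm with a two-finger parallel gripper is mounted at the origin on the work surface. World frame = base frame: x ahead of the robot, y to its left, z up, the work surface at z = 0. Lengths are in mm, angles in rad, forces in N, time in s.
With the tool pointing down it reaches from about 425 to 950 mm from the base axis. Payload 14.7 kg.
Tool frame: the origin (TCP) lies at the very end of the fingers, on their centre line; the grasp point (between the pads) lies 19 mm behind it; z points along the fingers, y is the line along which they close (so a half turn about z gives the same grasp; the last joint's range is limited). The gripper opens to 85 mm and grips with 20 to 120 N. Pads are 22 mm wide; open, the fingers measure 114 mm over their backs; the gripper's body (76 mm by 85 mm) begins 54 mm behind the grasp point. The pads swing forward as they close: fully open they stand 13 mm farther back than shut.
Start: joints at [-1.267, 0.48, 1.596, -0, 1.065, -0.047], TCP at [223.388, -610.402, 231.297] pointing down, gripper open.
Joint ranges: [-2.75, 2.75], [-0.82, 2.05], [0.23, 2.67], [-1.56, 4.7], [0.09, 2.69], [-2.92, 2.92]. Speed limits (rad/s): [1.89, 1.89, 2.39, 3.01, 3.01, 3.01].

## Interface

Orientations are given as a unit quaternion [x, y, z, w].
In Python, from bench import * gives the robot as it stands. The module is installed in compiled form; this text tells all that it offers. Calls block until the motion is done:
- move_to(position, orientation): joint-space move of the TCP to a pose.
- line_to(position, ori=None, rate=150, stop_force=None): straight line of the TCP; ori=None keeps the orientation; rate is the mean speed in mm/s. With stop_force (N) it stops when the force on the tool has changed by that much, and returns True; else False.
- move_j(angles): joint-space move.
- open_jaws() and clamp(effort=None): open the fingers fully, or close them until they stop; effort is the grip in N (None keeps the last).
- hold(seconds).
- ik(position, orientation): joint angles nearest the present ones, or None.
- sense(): the state.
- read_camera(name): name is "scene" or "top"; returns (picture, depth): 420x560x3 uint8, red, green, blue; 420x560 float32, mm along the optical axis (not along the pixel's ray), 0 where there is no reading.
- calibration(name): a dict with "fx", "fy", "cx", "cy" (pixels), "D" ([k1, k2, p1, p2, k3] as OpenCV has them; the pictures are not rectified), "xyz" and "orientation" of the camera in the world. Camera axes: x right, y down, z forward; pixel columns grow to the right and rows downward; lengths in mm; the calibration is good to about 2 mm. A picture is of the moment at which its call begins. calibration takes no time and is no camera call.
A pose or a line that the arm cannot do raises PlanningError and nothing moves.
- finish_job(): hands the job in; it is judged then, once.
The state is a dict: "time_s": time; "joint_positions": joint angles; "joint_vel": joint speeds; "effort": joint torques, N m; "ee_pos": TCP position; "tcp_rot": TCP orientation; "wrist_force": force on the tool from outside, world axes, zero at the start; "wrist_torque": the same for the moment, N m; "grip_width": opening from 0.0 (shut) to 1.0 (fully open); "grasp_force": force on a finger pad.
Only numpy, scipy, OpenCV 4.12 (cv2) and the standard library are available. Lean on these libraries where they do the work, as an engineer would, in place of code of your own. Each camera call takes 0.05 s, during which the arm holds its last target. There are 200 camera calls.

## Working session

There is one attempt and no reset: what is moved stays moved. The work goes in short steps, each a Python script; the robot and the scene stay as the last script left them, time stands still between calls to the robot, and variables do not carry over. Pictures are saved under pics/ and viewed, at most 10 in all, crops included, and the job is handed in when it is done.

```bash
mkdir -p pics; cat > h.py <<'E'
from bench import *
import numpy as np, cv2
from scipy.spatial.transform import Rotation as R
def cam(n):
    c=calibration(n); K=np.array([[c['fx'],0,c['cx']],[0,c['fy'],c['cy']],[0,0,1]]); return c,K,np.array(c['D'],float),R.from_quat(c['orientation']).as_matrix(),np.array(c['xyz'],float)
def rays(n,uv):
    c,K,D,M,o=cam(n); p=cv2.undistortPoints(np.array(uv,float).reshape(-1,1,2),K,D).reshape(-1,2)
    return o,np.c_[p,np.ones(len(p))]@M.T
def plane(n,uv,z):
    o,d=rays(n,uv); return o+d*((z-o[2])/d[:,2])[:,None]
def cloud(n,depth):
    h,w=depth.shape; v,u=np.mgrid[:h,:w]; o,d=rays(n,np.c_[u.ravel(),v.ravel()])
    return (o+d*depth.reshape(-1,1)).reshape(h,w,3)
def down(yaw): # tool z down, tool y at angle yaw from world x... tool x = (cos,sin)
    x=np.array([np.cos(yaw),np.sin(yaw),0]);z=np.array([0,0,-1.]);y=np.cross(z,x)
    return R.from_matrix(np.c_[x,y,z]).as_quat()
E
python3 - <<'E'
from h import *
for n in ('scene','top'):
    im,d=read_camera(n); np.savez(n+'0.npz',im=im,d=d)
    cv2.imwrite(f'pics/{n}0.png',im[:,:,::-1]); c=calibration(n); print(n,c)
print(sense())
E
```

```text
scene {'fx': 423.7683115904705, 'fy': 423.7683115904705, 'cx': 278.7614067010547, 'cy': 208.6194923914495, 'D': array([-0.13555867,  0.        ,  0.        ,  0.        ,  0.        ]), 'xyz': array([1343.4313788, -579.9729302,  995.2199387]), 'orientation': array([ 0.81863314,  0.41174294, -0.17649848, -0.35938256])}
top {'fx': 532.0462863740922, 'fy': 532.0462863740922, 'cx': 282.0358291882935, 'cy': 218.16318075262416, 'D': array([-0.05086635,  0.        ,  0.        ,  0.        ,  0.        ]), 'xyz': array([ 3.50254643e+02, -3.97898734e-01,  1.89366984e+03]), 'orientation': array([-0.69857748,  0.71388169, -0.02882441,  0.03913556])}
{'time_s': 0.1, 'joint_positions': array([-1.26662188e+00,  4.80753728e-01,  1.59679688e+00,  2.85474729e-05,
        1.06511249e+00, -4.65906242e-02]), 'joint_vel': array([-0.00119386,  0.00110609, -0.00321214,  0.00158325,  0.00053439,
       -0.00099268]), 'effort': array([ 1.28360411e-03, -9.52257514e+01, -4.31043756e+01, -2.42332935e-04,
        5.21657872e-03, -1.31658797e-05]), 'ee_pos': array([ 223.27570589, -610.061497  ,  230.75177556]), 'tcp_rot': array([ 9.84660931e-01,  1.74477978e-01, -5.63616489e-05, -5.32392394e-04]), 'wrist_force': array([-0.38371642, -0.60375637,  0.47648915]), 'wrist_torque': array([ 0.01373314,  0.00031187, -0.01375347]), 'grasp_force': 0.0, 'grip_width': 1.0034625398754855}
```

View pics/scene0.png

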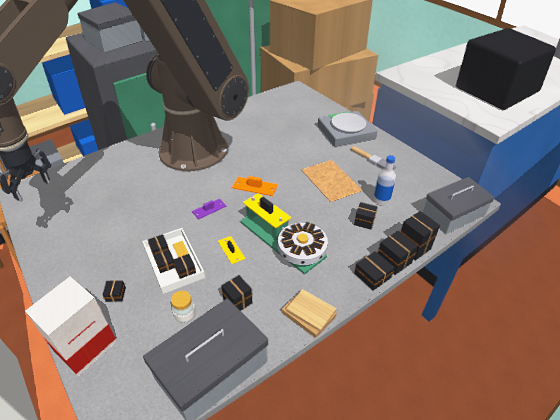

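View pics/top0.png

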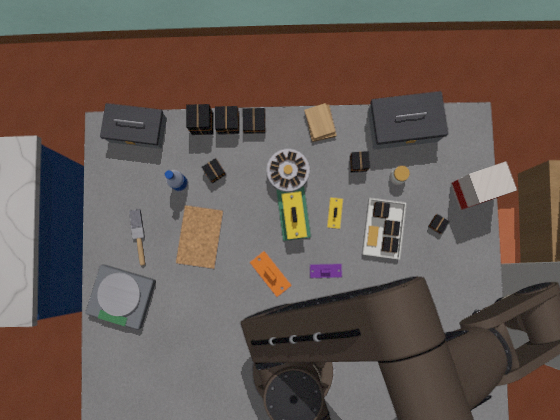

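Scene view: the cover sits at about (267,210), the turntable at (302,242) and the mat at (331,180). The small yellow decoy is at (231,249). In the top view the cover is at (294,215), the turntable at (288,170), the mat at (200,237) and the decoy at (335,212).

```bash
python3 - <<'E'
from h import *
def blob(m,near):
    n,l,s,c=cv2.connectedComponentsWithStats(m.astype(np.uint8),connectivity=8)
    ok=[i for i in range(1,n) if s[i,4]>60]; i=min(ok,key=lambda i:np.hypot(*(c[i]-near))); return (l==i)
near={'scene':dict(cover=(267,210),mat=(331,180),tt=(302,242)),'top':dict(cover=(294,215),mat=(200,237),tt=(288,170))}
for n in ('scene','top'):
    f=np.load(n+'0.npz'); im,d=f['im'],f['d']; hsv=cv2.cvtColor(im,cv2.COLOR_RGB2HSV); H,S,V=cv2.split(hsv)
    P=cloud(n,d)
    Y=blob((H>24)&(H<34)&(S>170)&(V>120),near[n]['cover'])
    hull=cv2.convexHull(np.argwhere(Y)[:,::-1].astype(np.int32)); full=np.zeros(Y.shape,np.uint8); cv2.fillConvexPoly(full,hull,1)
    print(n,'cover px',Y.sum(),'depth z med',np.median(P[Y][:,2]))
    box=lambda w:(lambda r:(np.round(r[0],1),np.round(r[1],1),round(r[2],1)))(cv2.minAreaRect(w.astype(np.float32)))
    for z in (82,): print(' rect@82',box(plane(n,hull.reshape(-1,2),z)[:,:2]))
    print(' depth rect',box(P[Y&(abs(P[...,2]-np.median(P[Y][:,2]))<8)][:,:2]))
    # handle: dark inside hull
    B=(V<70)&(full>0); Q=P[B]; print(' handle n',B.sum(),'z max/med',np.percentile(Q[:,2],[50,95]),'top xy',Q[Q[:,2]>np.percentile(Q[:,2],60)].mean(0), 'px',np.argwhere(B).mean(0)[::-1])
    M=blob((H>8)&(H<20)&(S>80)&(V>120),near[n]['mat'])
    hm=cv2.convexHull(np.argwhere(M)[:,::-1].astype(np.int32)).reshape(-1,2)
    print(' mat',M.sum(),box(plane(n,hm,4)[:,:2]),'z',np.median(P[M][:,2]))
    G=blob((H>40)&(H<90)&(S>80)&(V>40),near[n]['cover']); print(' green',G.sum(),box(P[G&(P[...,2]<30)][:,:2]),np.median(P[G&(P[...,2]<30)][:,2]))
    if n=='top':
        E=blob((S<60)&(V>140)&(P[...,2]>40),near[n]['tt']); e=cv2.convexHull(np.argwhere(E)[:,::-1].astype(np.int32))
        zt=np.median(P[E][:,2]);(c,r)=cv2.minEnclosingCircle(plane(n,e.reshape(-1,2),zt)[:,:2].astype(np.float32));print(' tt',c,r,zt)
    Y8=blob(V<70,(0,0)) if 0 else None
    s={'scene':(225,160,320,285),'top':(240,140,350,260)}[n]
    c=im[s[1]:s[3],s[0]:s[2],::-1]; cv2.imwrite(f'pics/{n}_crop.png',cv2.resize(c,None,fx=4.5,fy=4.5,interpolation=cv2.INTER_CUBIC))
    # triangulation source: hull centroid of cover from area
    m=cv2.moments(full,True); print(' cover centroid px',m['m10']/m['m00'],m['m01']/m['m00'])
    np.save(n+'_hull.npy',hull.reshape(-1,2))
E
```

```text
scene cover px 499 depth z med 82.5460515948281
 rect@82 (array([537.5, -19.7]), array([159. ,  67.8]), 6.4)
 depth rect (array([537.2, -19.9]), array([158.5,  69.2]), 6.3)
 handle n 136 z max/med [109.42233509 120.56733448] top xy [540.21030987 -20.97896752 118.58663686] px [266.14705882 204.89705882]
 mat 1322 (array([475.6, 319.6]), array([139.2, 212.1]), 80.2) z 4.314586395071444
 green 743 (array([555.5, -36.6]), array([191.9,  66.3]), 6.4) 12.521033933731928
 cover centroid px 266.6371911573472 210.26788036410923Traceback (most recent call last):
  File "<stdin>", line 9, in <module>
  File "<stdin>", line 4, in blob
ValueError: min() iterable argument is empty
```

View pics/scene_crop.png

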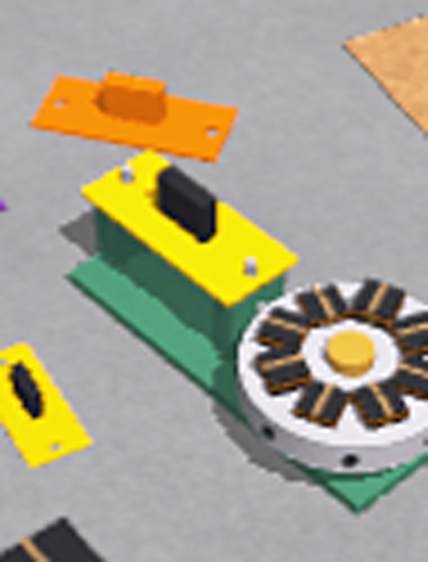

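The scene crop shows the cover seated with both pins through its holes, and the black handle along its length. Next is the top view with a looser mask.

```bash
python3 - <<'E'
from h import *
f=np.load('top0.npz'); im,d=f['im'],f['d']; H,S,V=cv2.split(cv2.cvtColor(im,cv2.COLOR_RGB2HSV)); n='top'
print(cv2.cvtColor(im,cv2.COLOR_RGB2HSV)[200:232:8,288], d[200:232:8,288])
P=cloud(n,d)
def blob(m,near):
    k,l,s,c=cv2.connectedComponentsWithStats(m.astype(np.uint8),connectivity=8)
    i=min([i for i in range(1,k) if s[i,4]>60],key=lambda i:np.hypot(*(c[i]-near))); return l==i
box=lambda w:cv2.minAreaRect(w.astype(np.float32))
pts=lambda m:cv2.convexHull(np.argwhere(m)[:,::-1].astype(np.int32)).reshape(-1,2)
Y=blob((H>22)&(H<36)&(S>150)&(V>90),(294,215)); print('cover',Y.sum(),np.median(P[Y][:,2]),box(plane(n,pts(Y),82)[:,:2]))
M=blob((H>5)&(H<22)&(S>70)&(V>100),(200,237)); print('mat',M.sum(),np.median(P[M][:,2]),box(plane(n,pts(M),4)[:,:2]))
full=np.zeros(Y.shape,np.uint8); cv2.fillConvexPoly(full,pts(Y),1); B=(V<60)&(full>0); print('handle',B.sum(),P[B].mean(0),box(plane(n,pts(B),122)[:,:2]))
# triangulate cover centre: hull centroid rays from both views
hs=np.load('scene_hull.npy')
cen=lambda p:(lambda r:r[0])(cv2.minAreaRect(p.astype(np.float32)))
def mc(p): m=cv2.moments(p.reshape(-1,1,2).astype(np.int32)); return (m['m10']/m['m00'],m['m01']/m['m00'])
a,da=rays('scene',[mc(hs)]); b,db=rays('top',[mc(pts(Y))]); A=np.c_[da[0],-db[0]]; t=np.linalg.lstsq(A,b-a,rcond=None)[0]; print('tri',a+t[0]*da[0],b+t[1]*db[0])
E
```

```text
[[ 25 171 198]
 [ 25 167 199]
 [ 25 167 198]
 [ 25 168 199]] [1826.6794 1833.3387 1814.6641 1813.5555]
cover 749 79.88793795651372 ((535.3838500976562, -15.419448852539062), (155.94921875, 65.26922607421875), 6.30479621887207)
mat 2256 2.4063089691172763 ((474.0330505371094, 322.884765625), (139.47885131835938, 208.94808959960938), 81.018310546875)
handle 51 [532.91925271 -16.13076003 116.46472284] ((532.7882690429688, -15.99588680267334), (45.04730987548828, 11.624994277954102), 5.747776508331299)
tri [535.35845364 -16.2707472   76.03826739] [535.84273914 -15.50624903  76.08136148]
```

```bash
python3 - <<'E'
from h import *
q=down(np.radians(6.35)); x,y=536.2,-17.4
print(ik([x,y,200],q), ik([x,y,88],q), ik([475,321,150],down(np.radians(-9.3))))
move_to([x,y,200],q); 
print('hit',line_to([x,y,89],rate=80,stop_force=12))
s=sense(); print(s['ee_pos'],s['wrist_force'])
clamp(30); s=sense(); print(s['time_s'],s['ee_pos'],s['wrist_force'],s['wrist_torque'],s['grip_width']*85,s['grasp_force'])
im,d=read_camera('scene'); cv2.imwrite('pics/grip.png',cv2.resize(im[120:300,180:400,::-1],None,fx=3,fy=3))
E
```

```text
[-8.89483007e-02  3.59241189e-01  1.89055859e+00 -4.44089210e-16
  8.91792878e-01  1.37101962e+00] [-8.89483007e-02  5.18938210e-01  1.98258295e+00 -4.44089210e-16
  6.40071492e-01  1.37101962e+00] [ 5.41414728e-01  4.69910860e-01  1.85437530e+00 -4.44089210e-16
  8.17306490e-01  2.27452667e+00]
hit False
[536.52053826 -17.42575411  89.43733751] [ 0.214387   -0.24279325 -0.36692652]
4.6583 [536.26800772 -17.41913615  89.12597901] [-1.82987315 -0.15772261  4.12737342] [-0.04472932  0.13748472  0.00231087] 15.222596993484563 30.195828080177307
```

View pics/grip.png

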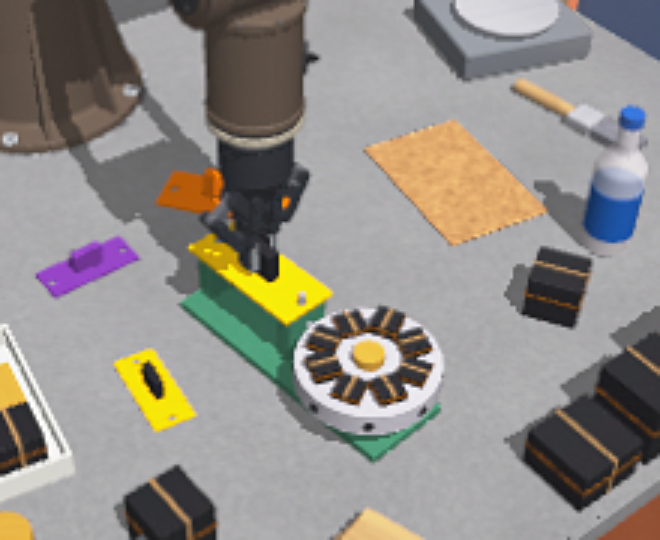

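The handle is gripped in the middle of the plate, with forces near zero. Next I lift it straight up and look at the knob from both views.

```bash
python3 - <<'E'
from h import *
clamp(60); p=sense()['ee_pos']
print(line_to([p[0],p[1],p[2]+25],rate=50),sense()['wrist_force'])
line_to([p[0],p[1],190],rate=120); s=sense(); print(s['wrist_force'],s['grip_width']*85)
qm=down(np.radians(-9.3))
move_to([474.8,321.2,150],qm); print(sense()['wrist_force'])
line_to([474.8,321.2,32],rate=100)
s0=sense(); h=line_to([474.8,321.2,8],rate=15,stop_force=4); s=sense(); print(h,s['time_s'],s['ee_pos'],s0['wrist_force'],s['wrist_force'],s['grip_width']*85)
for n in('scene','top'):
    im,d=read_camera(n); np.savez(n+'1.npz',im=im,d=d)
a=np.load('scene1.npz')['im'][110:310,200:420,::-1]; cv2.imwrite('pics/s1.png',cv2.resize(a,None,fx=3,fy=3,interpolation=cv2.INTER_CUBIC)[:600])
E
```

```text
False [ 0.12698313  0.3111605  -1.03976784]
[-0.94413763 -0.17463231 -2.65598797] 15.000530482581537
[-0.02896723 -0.27008187 -1.63194728]
True 10.075 [474.76890624 321.16606141  15.21690908] [-0.73941034 -0.73708922 -1.81901156] [-1.58473852 -0.78632787  8.83929952] 15.192943203391291
```

View pics/s1.png

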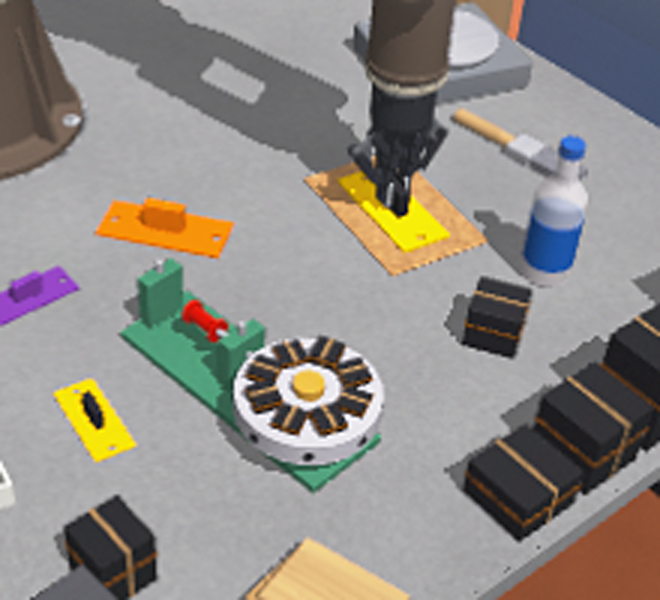

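The cover lies flat on the cork with margin on all sides, at tool z 15.2 against 15.1 expected. The red knob is exposed at about crop (205,320). I release the cover and locate the knob.

```bash
python3 - <<'E'
from h import *
p=sense()['ee_pos']; open_jaws(); line_to([p[0],p[1],150],rate=120); print(sense()['time_s'])
C=[]
for n in('scene','top'):
    im,d=read_camera(n); H,S,V=cv2.split(cv2.cvtColor(im,cv2.COLOR_RGB2HSV)); P=cloud(n,d)
    m=((H<6)|(H>174))&(S>150)&(V>90)&(abs(P[...,0]-537)<60)&(abs(P[...,1]+17)<40)&(P[...,2]>25)
    hl=cv2.convexHull(np.argwhere(m)[:,::-1].astype(np.int32)).reshape(-1,2)
    mo=cv2.moments(m.astype(np.uint8),True); c=(mo['m10']/mo['m00'],mo['m01']/mo['m00']); C.append(c)
    print(n,m.sum(),c,'z',np.percentile(P[m][:,2],[5,50,95]),'rect',cv2.minAreaRect(plane(n,hl,62)[:,:2].astype(np.float32)))
    w=P[m][:,:2]; a=np.radians(6.35); e=np.array([np.cos(a),np.sin(a)]); f=np.array([-e[1],e[0]]); r=w-[536.4,-17.4]
    print('  stand x range',np.percentile(r@e,[2,50,98]),'y',np.percentile(r@f,[2,50,98]))
    Y=(H>22)&(H<36)&(S>150)&(V>90)&(P[...,1]>200); Y=Y&(P[...,2]<40)
    print('  cover',Y.sum(),np.median(P[Y][:,2]),cv2.minAreaRect(P[Y][:,:2].astype(np.float32)))
a,da=rays('scene',[C[0]]); b,db=rays('top',[C[1]]); t=np.linalg.lstsq(np.c_[da[0],-db[0]],b-a,rcond=None)[0]; print('tri',a+t[0]*da[0],b+t[1]*db[0])
im,d=read_camera('top'); cv2.imwrite('pics/t2.png',cv2.resize(im[130:290,150:350,::-1],None,fx=3.7,fy=3.7,interpolation=cv2.INTER_CUBIC))
E
```

```text
12.1333
scene 92 (267.2608695652174, 216.1304347826087) z [49.0861477  62.40688042 69.211271  ] rect ((547.7722778320312, -22.298206329345703), (63.66989517211914, 28.72530174255371), 6.433998107910156)
  stand x range [-14.51851922   8.44546822  30.74661918] y [-15.15841887  -6.5587198    7.5864255 ]
  cover 398 8.153217143775407 ((472.5279846191406, 319.65576171875), (75.65289306640625, 167.84910583496094), 82.40058135986328)
top 66 (293.530303030303, 213.77272727272728) z [50.90717717 61.26362876 70.23182689] rect ((542.4152221679688, -15.659975051879883), (45.080875396728516, 21.247772216796875), 3.4510319232940674)
  stand x range [-15.64335744   5.04170279  27.65226042] y [-8.53269624  1.17058294 11.71792753]
  cover 184 6.729502125175372 ((490.529052734375, 316.13330078125), (62.94548034667969, 121.26940155029297), 79.40059661865234)
tri [540.81081595 -17.92862843  55.39007029] [542.24868073 -15.65571803  55.5213882 ]
```

View pics/t2.png

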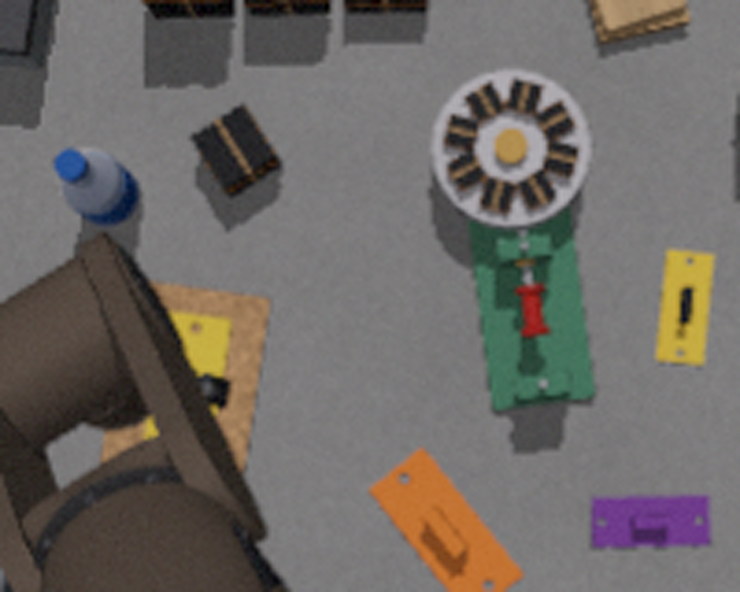

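The arm hides part of the mat in this view, but the cover's handle end and border look right. The knob at (533,310) agrees with the predicted waist at (544.3, -16.5). I grip it and pull.

```bash
python3 - <<'E'
from h import *
a=np.radians(6.35); e=np.array([np.cos(a),np.sin(a),0]); q=down(a)
w=np.array([536.3,-17.4,0])+7.5*e
move_to([w[0],w[1],180],q); print('hit',line_to([w[0],w[1],36],rate=90,stop_force=12))
f0=sense()['wrist_force']; clamp(80); s=sense(); print(s['time_s'],s['ee_pos'],s['wrist_force'],s['grip_width']*85,s['grasp_force'])
if abs(s['grip_width']*85-18)<4:
    p=s['ee_pos'].copy(); p[2]=36; p[:2]=w[:2]
    for k in range(2,31,1 if 0 else 2):
        if k>16: break
        line_to(p-k*e,rate=30); s=sense(); print(k,s['wrist_force']@e,(s['ee_pos']-p)@e,s['wrist_force'][2])
    for k in np.arange(17,30,1):
        line_to(p-k*e,rate=15); s=sense(); F=(s['wrist_force']-f0)@e; print(k,F,(s['ee_pos']-p)@e)
        if F>24: break
print(s['time_s'],s['wrist_force'],s['grip_width']*85)
im,d=read_camera('scene'); cv2.imwrite('pics/s3.png',cv2.resize(im[150:300,200:400,::-1],None,fx=4,fy=4,interpolation=cv2.INTER_CUBIC))
E
```

```text
hit False
15.9833 [543.61498881 -15.75435406  36.25807071] [-1.4264857  11.31037235  7.59946506] 15.604221473724147 77.83608555793762
2 6.943256454427678 -0.7295794391924536 0.69391925400756
4 7.55380100665234 -2.5675381808282083 0.7134149712659951
6 7.176171213235306 -4.477306976955287 -0.654819415491607
8 9.285692531155872 -6.388328520255876 -0.4106145959296188
10 8.940460019431562 -8.286840877460847 -0.9154256740500285
12 9.47930952842029 -10.204781505221062 -1.182775020991155
14 10.11234339188769 -12.101241267434602 -2.0788055035198565
16 10.338575244922515 -14.023846354119671 -1.245477418677689
17 11.442885594844988 -14.94811680866976
18 11.829183417656637 -15.86929085448441
19 13.207308111603528 -16.81661712539953
20 12.284604632432949 -17.814569101655266
21 13.924829515673501 -18.72125088563949
22 13.029296127039183 -19.705691117085877
23 16.986445114398922 -20.030054332464324
24 22.08519568133604 -20.033773621753696
25 27.829701296716745 -20.038543842762724
20.2333 [ 24.04045927  23.99172748 -15.44672815] 15.550140766506182
```

View pics/s3.png

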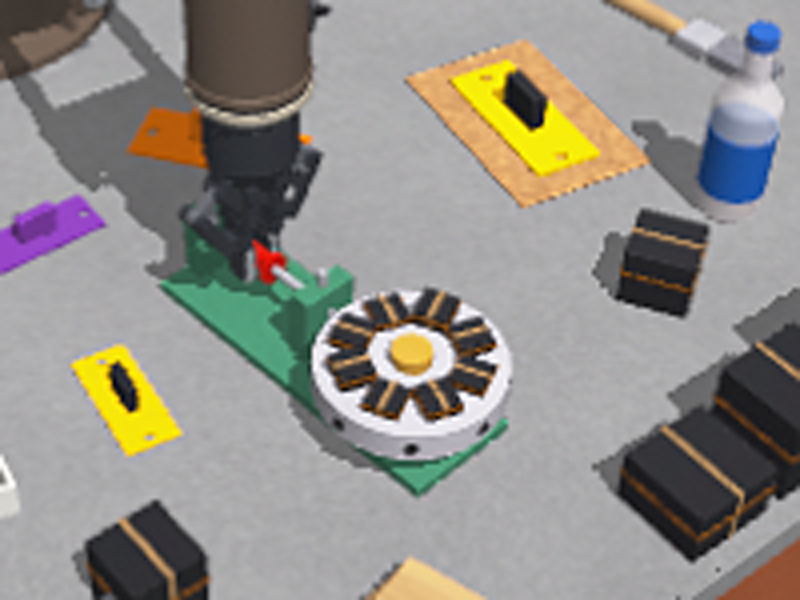

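The pull ended at a solid stop after 20.0 mm, with the knob still in grip and the cover flat on the mat. I relieve the side load, keep a moderate pull against the stop, check, and hand in.

```bash
python3 - <<'E'
from h import *
a=np.radians(6.35); e=np.array([np.cos(a),np.sin(a),0]); f=np.array([-e[1],e[0],0])
p=np.array([536.3,-17.4,36])+7.5*e
x0=sense()['ee_pos']
line_to(p-24*e+1.6*f,rate=10); hold(.5); s=sense(); F=s['wrist_force']; print(F@e,F@f,F[2],s['ee_pos']-x0,s['grip_width']*85,s['grasp_force'],s['time_s'])
E
```

```text
17.978046182420442 -0.009611576934213906 -11.749483676068301 [ 0.01359244  0.33124021 -0.03883966] 15.658398633540719 79.23946380615234 21.125
```

```bash
python3 -c "
from h import *
print(finish_job())"
```

```text
the job is handed in; nothing more can be done
None
```

The cover lies flat and handle up on the cork mat, released. The job was handed in at about 21 s with the red knob still gripped and held at its solid stop, 20.0 mm back; no judging result was returned.

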